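# Find the loaded lock box by its weight and press it home in the van carrier

### The job

One of the two lock kits on the black mat holds a brass lock cylinder, the other only a light plastic blank. Lift the blue-lidded box clear of the mat to feel its weight and set it back upright on the mat, then lift the orange-lidded one clear and compare. Press the heavier box gently but fully down to the floor of the green carrier's sprung pocket, leave the lighter one standing upright on the mat, let go of both, and do not knock over the boxes or disturb the padlock, battery carton or screwdriver.

Things in the scene. Friction and masses are not known exactly. Their poses are not given: they have to be found in the camera images.
- mat: Black rubber mat fixed to the bench, 220 (x) x 260 (y) x 3 mm; origin at the centre of its underside. The two boxes start standing on it.
- blue_box: Closed white plastic lock kit box, blue lid: 46 (x) x 70 (y) x 80 mm (z), straight sided, 0.15 to 0.65 kg; its loose core (1 to 2 mm of play) cannot be seen. Either box may be the heavier, by 0.1 kg or more. Origin: centre of its underside, x along the 46 mm side. Grip it across the 46 mm, TCP about 63 mm above its underside (so the tips clear the carrier); 25 N holds it.
- orange_box: The same box with an orange lid: same size, origin and axes.
- carrier: Green carrier, fixed, base 124 x 124 x 6 mm; origin: centre of its underside, on the pocket's axis. It takes one box, axes along the carrier's, either way round. Across y rigid walls 74 mm apart (2 mm play a side) rise to 34 mm above the origin, then flare out to 44 mm. Across x stand two sprung cheeks, 40 mm apart at rest up to 26 mm above the origin, then flared to 50 mm at 44 mm.
- pocket_floor: Rigid black pocket floor, 6 mm above the carrier's origin; origin: centre of its upper face, axes as the carrier's. A box fully down has its origin here. The cheeks yield 3 mm each and pinch the box: it takes up to 15 N besides its weight to pass the flare, then 1 to 10 N, and it sticks where it is let go. 20 N on the lid is ample, over 35 N on the floor is ramming.
- battery_carton: Orange and black battery carton, 66 x 100 x 58 mm, bystander; origin at the centre of its underside.
- padlock: Brass padlock lying flat, about 75 x 42 x 20 mm, bystander; origin at the centre of its body's underside.
- screwdriver: Blue-handled screwdriver lying on the bench, about 200 mm long, bystander.
Not all that is in view belongs to the job. What is shaped like the blue_box but purple is not meant.

How it is judged (in metres and radians):
On the way, in this order (a step that is already met when the one before it is completed fails the run):
1. the blue-lidded box is held clear of the mat while the orange one stands on it (z of blue_box in the frame of mat above 0.025 m and contact force between blue_box and mat below 0.1 N and contact force between blue_box and the fingers above 0.5 N and contact force between blue_box and carrier below 0.1 N and contact force between orange_box and mat above 0.8 N), for 0.3 s.
2. the blue-lidded box is set back upright on the mat and let go (contact force between blue_box and mat above 0.8 N and angle between blue_box's own z axis and vertical below 0.06 rad and linear speed of blue_box below 0.02 m/s and contact force between blue_box and the fingers below 0.1 N), for 0.2 s.
3. the orange-lidded box is held clear of the mat while the blue one stands on it (z of orange_box in the frame of mat above 0.025 m and contact force between orange_box and mat below 0.1 N and contact force between orange_box and the fingers above 0.5 N and contact force between orange_box and carrier below 0.1 N and contact force between blue_box and mat above 0.8 N), for 0.3 s.
At the end, for the whole second after the job is handed in: The heavier box is fully down in the carrier's pocket (its underside within 1.5 mm of the pocket floor, within 5 mm of the pocket's axis, upright to 0.06 rad, at rest), and the lighter one (pressing on the mat with less than 3.3 N) stands upright on the mat, at rest (((z of blue_box in the frame of carrier between 0.003 and 0.0075 m and x of blue_box in the frame of carrier between -0.005 and 0.005 m and y of blue_box in the frame of carrier between -0.005 and 0.005 m and angle between each of blue_box, orange_box's own z axis and vertical below 0.06 rad and linear speed of each of blue_box, orange_box below 0.02 m/s and contact force between orange_box and mat between 0.8 and 3.3 N) or (z of orange_box in the frame of carrier between 0.003 and 0.0075 m and x of orange_box in the frame of carrier between -0.005 and 0.005 m and y of orange_box in the frame of carrier between -0.005 and 0.005 m and angle between each of orange_box, blue_box's own z axis and vertical below 0.06 rad and linear speed of each of orange_box, blue_box below 0.02 m/s and contact force between blue_box and mat between 0.8 and 3.3 N))); the robot touches nothing.
It fails at once if a box is rammed onto the pocket floor (over 35 N) (contact force between any of blue_box, orange_box and pocket_floor above 35 N).
It fails at once if a box is knocked over (tilted over 0.5 rad) (angle between any of blue_box, orange_box's own z axis and vertical above 0.5 rad).
It fails at once if a bystander is disturbed (moved over 20 mm) (distance of any of battery_carton, padlock, screwdriver from where it was at the start of the episode above 0.02 m).
It also fails if it takes over 72 s, if anything falls off the work surface, if the arm or the gripper's body presses on something with over 40 N, if the wrist force passes 120 N, or if a joint passes its speed limit or range.

### The arm

A 6-joint arm with a two-finger parallel gripper is mounted at the origin on the work surface. World frame = base frame: x ahead of the robot, y to its left, z up, the work surface at z = 0. Lengths are in mm, angles in rad, forces in N, time in s.
With the tool pointing down it reaches from about 300 to 775 mm from the base axis. Payload 14.6 kg.
Tool frame: the origin (TCP) lies between the finger pads, 19 mm behind the fingertips; this is the grasp point; z points along the fingers, y is the line along which they close (so a half turn about z gives the same grasp; the last joint's range is limited). The gripper opens to 94 mm and grips with 3 to 60 N. Pads are 16 mm wide; open, the fingers measure 119 mm over their backs; the gripper's body (75 mm by 177 mm) begins 78 mm behind the grasp point.
Start: joints at [-1.299, 0.3, 1.521, -0, 1.321, -0.067], TCP at [182.788, -518.727, 224.246] pointing down, gripper open.
Joint ranges: [-3.03, 3.03], [-0.79, 2.21], [0.23, 2.52], [-1.04, 4.18], [0, 3.07], [-2.55, 2.55]. Speed limits (rad/s): [2.22, 2.22, 2.57, 3.14, 3.14, 3.14].

### API

Orientations are given as [roll, pitch, yaw] about the fixed x, y, z axes, in that order (R = Rz(yaw) Ry(pitch) Rx(roll)).
In Python, from cell import manip, optics gives the robot as it stands.
- The arm moves only by the shell command python3 -m crank 'ROWS' [FORCE]. ROWS is JSON, a list of rows, each a list of 7 numbers: the opening in per cent of the stroke, from 0 (shut) to 100 (fully open), then the shift along the tool's x, y, z in mm, then the turn, a rotation vector about the tool's x, y, z in rad. A call has 1 to 10 rows; each row is the pose to reach, as a shift and turn from the pose commanded when the call began, along the tool's axes at that moment; what a row does not reach only later rows make up. A row lasts 1/10 s, in which the tool goes at most 50 mm and 8.59 degrees, less where a joint would pass 70% of its speed; a pose out of reach is approached as far as the arm can. A call with a gripper value outside its range is refused whole. The fingers move at their own pace and stop on an object; FORCE is the grip in N (left out, the last holds). Time passes only in rows, so rows that repeat a pose let the fingers close. It gives the time, the measured TCP pose, the force, the opening and the grip force at its end, in the units of the state.
- manip.read_state(): the state, without advancing time (a new reading comes with each control period).
- optics.camera(name): name is "side" or "top" or "wrist"; returns (picture, depth): 420x560x3 uint8, red, green, blue; 420x560 float32, mm along the optical axis (not along the pixel's ray), 0 where there is no reading.
- optics.calibration(name): a dict with "camera_matrix" (3x3 intrinsics, pixels), "R" (3x3) and "t" (3): a world point X has camera coordinates R X + t. Camera axes: x right, y down, z forward; pixel columns grow to the right and rows downward; lengths in mm; the calibration is good to about 2 mm. A picture is of the moment at which its call begins: read the wrist's pose just before it. calibration takes no time and is no camera call; for the wrist camera it gives the pose at the moment of the call.
- manip.sign_off(): hands the job in; it is judged then, once.
The state is a dict: "clock": time; "joints": joint angles; "qd": joint speeds; "effort": joint torques, N m; "eef_pos": TCP position; "eef_rot": TCP orientation; "wrist_force": force on the tool from outside, world axes, zero at the start; "moment": the same for the moment, N m; "finger_gap": finger opening in mm; "finger_force": force on a finger pad.
Only numpy, scipy, OpenCV 4.12 (cv2) and the standard library are available. Lean on these libraries where they do the work, as an engineer would, in place of code of your own. Each camera call takes 0.05 s, during which the arm holds its last target. There are 200 camera calls.

## Working session

There is one attempt and no reset: what is moved stays moved. The work goes in short steps, Python scripts to look and compute and a shell command to move; the robot and the scene stay as the last step left them, time stands still between calls to the robot, and variables do not carry over. Pictures are saved under pics/ and viewed, at most 10 in all, crops included, and the job is handed in when it is done.

```bash
mkdir -p pics; ls; python3 - <<'E'
from cell import manip, optics
import cv2, numpy as np
print(manip.read_state())
ims=[]
for n in ("top","side"):
    p,d=optics.camera(n); np.savez(f"pics/{n}0.npz",p=p,d=d)
    ims.append(p); c=optics.calibration(n); print(n,{k:np.round(v,3).tolist() for k,v in c.items()})
    cv2.imwrite(f"pics/{n}0.png",p[:,:,::-1])
E
```

```text
pics
{'clock': 0.0, 'joints': array([-1.29858166e+00,  3.00471530e-01,  1.52158737e+00,  2.31218425e-06,
        1.32070114e+00, -6.65826070e-02]), 'qd': array([-6.84601756e-04,  1.37696375e-03,  1.45741440e-03,  2.56831212e-04,
        6.84969825e-05, -5.82944062e-04]), 'effort': array([-5.07048389e-04, -5.31803906e+01, -3.52735770e+01,  7.08722044e-02,
        2.44771270e-02, -2.37865919e-05]), 'eef_pos': array([ 182.73512391, -518.4971736 ,  223.68342408]), 'eef_rot': array([-3.14042800e+00, -7.99046747e-05,  3.38796654e-01]), 'wrist_force': array([0.2531664 , 0.19867762, 0.3526191 ]), 'moment': array([0.00661909, 0.05785364, 0.02561016]), 'finger_force': 0.0, 'finger_gap': 94.12533299356116}
top {'camera_matrix': [[466.825, 0.0, 277.971], [0.0, 466.825, 207.054], [0.0, 0.0, 1.0]], 'R': [[0.011, -1.0, 0.014], [-0.997, -0.012, -0.077], [0.077, -0.013, -0.997]], 't': [86.929, 581.37, 996.217]}
side {'camera_matrix': [[392.522, 0.0, 283.188], [0.0, 392.522, 209.31], [0.0, 0.0, 1.0]], 'R': [[-0.959, -0.283, -0.002], [-0.179, 0.611, -0.771], [0.22, -0.739, -0.636]], 't': [580.454, 63.13, 847.404]}
```

View pics/top0.png

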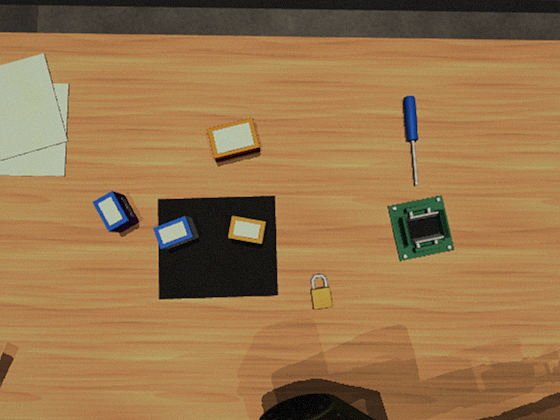

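View pics/side0.png

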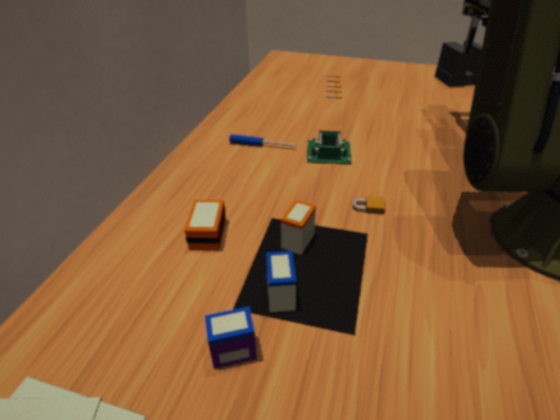

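The top view shows the mat at (158–277, 197–297), the blue box on it at (175,232) and the orange box at (247,230). The purple decoy is at (115,212), the carton at (235,140), the padlock at (320,292), the screwdriver at (412,140) and the carrier at (422,228). The side view agrees with this.

```bash
cat > h.py <<'E'
import numpy as np, cv2
from cell import manip, optics
def cast(c,uv,z):
    K,R,t=(np.array(c[k]) for k in("camera_matrix","R","t"))
    o=-R.T@t; uv=np.atleast_2d(uv).astype(float)
    r=np.c_[uv,np.ones(len(uv))]@np.linalg.inv(K).T@R
    return o+r*((z-o[2])/r[:,2])[:,None]
def cloud(c,d):
    K,R,t=(np.array(c[k]) for k in("camera_matrix","R","t"))
    v,u=np.indices(d.shape)
    p=np.stack([u,v,np.ones_like(u)],-1)@np.linalg.inv(K).T*d[...,None]
    return (p-t)@R
def rect(xy):
    (c,s,a)=cv2.minAreaRect(np.float32(xy)); s=list(s)
    # yaw of the SHORT side, in (-90,90]
    a = a if s[0]<=s[1] else a+90
    a=(a+90)%180-90
    return np.round(c,1),np.round(sorted(s),1),round(a,1)
E
python3 - <<'E'
from h import *
f=np.load("pics/top0.npz");p,d=f["p"],f["d"];c=optics.calibration("top")
W=cloud(c,d);hsv=cv2.cvtColor(p,cv2.COLOR_RGB2HSV)
top=((W[...,2]>72)&(W[...,2]<95)&(d>0)).astype(np.uint8); top[330:]=0
n,l,s,ce=cv2.connectedComponentsWithStats(top)
for i in range(1,n):
    if s[i,4]>150:
        uv=np.argwhere(l==i)[:,::-1]; m=l==i
        z=np.median(W[m][:,2]); print("lid",ce[i].round(),s[i,4],z.round(1),np.median(hsv[m],0),rect(cast(c,uv,83)[:,:2]))
g=cv2.inRange(hsv,(60,60,40),(95,255,255)); n,l,s,ce=cv2.connectedComponentsWithStats(g)
i=1+s[1:,4].argmax(); m=l==i; print("green",ce[i],s[i,4],rect(cast(c,np.argwhere(m)[:,::-1],6)[:,:2]))
sub=W[195:265,385:458]; zz=sub[...,2]
for lo,hi in((2,10),(20,34),(34,50)):
    k=(zz>lo)&(zz<hi); print(lo,hi,k.sum(),rect(sub[k][:,:2]))
big=cv2.resize(p[185:275,375:470],None,fx=8,fy=8,interpolation=cv2.INTER_CUBIC)[:600]
E
```

```text
lid [110. 211.] 812 79.1 [107.  66. 166.] (array([562.8, 436.6]), array([47.6, 71. ]), -59.2)
lid [172. 233.] 807 82.2 [108.  77. 175.] (array([521. , 308.6]), array([46.6, 71.4]), 21.4)
lid [246. 230.] 775 82.5 [ 21. 102. 187.] (array([528.5, 159.4]), array([45.8, 70. ]), -9.3)
green [418.53434226 227.75029104] 1718 (array([ 539.9, -222.4]), array([121.6, 122.3]), 12.2)
2 10 2074 (array([ 536.4, -225.6]), array([154.9, 162.1]), -0.2)
20 34 493 (array([ 538.6, -220.3]), array([86.5, 95.8]), -77.9)
34 50 450 (array([ 539.8, -222.9]), array([62. , 96.4]), 11.3)
```

```bash
cat >> h.py <<'E'
from scipy.spatial.transform import Rotation as Ro
def go(x,y,z,psi):
    s=manip.read_state(); R=Ro.from_euler("xyz",s["eef_rot"]); T=Ro.from_euler("xyz",[np.pi,0,np.radians(psi)])
    dp=R.inv().apply(np.array([x,y,z])-s["eef_pos"]); r=(R.inv()*T).as_rotvec()
    print("at",s["eef_pos"].round(1),np.degrees(s["eef_rot"][2]).round(2),"t",s["clock"],"shift",dp.round(1),"turn",r.round(4))
E
python3 -c "
from h import *
go(521,308.6,230,111.4)"
```

```text
at [ 182.7 -518.5  223.8] 19.41 t 0.1 shift [ 594.  -667.7   -5.5] turn [-7.0000e-04 -9.0000e-04 -1.6055e+00]
```

```bash
python3 -m crank '[[100,297,-334,-6,0,0,-0.8],[100,594,-668,-6,0,0,-1.605],[100,594,-668,-6,0,0,-1.605],[100,594,-668,-6,0,0,-1.605],[100,594,-668,-6,0,0,-1.605],[100,594,-668,-6,0,0,-1.605],[100,594,-668,-6,0,0,-1.605],[100,594,-668,-6,0,0,-1.605],[100,594,-668,-6,0,0,-1.605],[100,594,-668,-6,0,0,-1.605]]'; python3 -c "
from h import *
go(521,308.6,230,111.4)"
```

```text
clock: 1.1
eef_pos: [372.1, -53.8, 227.9]
eef_rot: [3.141, 0.0, 1.845]
wrist_force: [1.0, -0.5, -0.8]
finger_gap: 94.4
finger_force: 0.0
at [372.1 -53.8 227.9] 105.7 t 1.1 shift [308.6 241.4  -2.1] turn [ 0.0004  0.0002 -0.0994]
```

```bash
python3 -m crank '[[100,309,241,-2,0,0,-0.099],[100,309,241,-2,0,0,-0.099],[100,309,241,-2,0,0,-0.099],[100,309,241,-2,0,0,-0.099],[100,309,241,-2,0,0,-0.099],[100,309,241,-2,0,0,-0.099],[100,309,241,-2,0,0,-0.099],[100,309,241,-2,0,0,-0.099],[100,309,241,-2,0,0,-0.099],[100,309,241,-2,0,0,-0.099]]'; python3 - <<'E'
from h import *
go(521,308.6,230,111.4)
c=optics.calibration("wrist");p,d=optics.camera("wrist");np.savez("pics/w1.npz",p=p,d=d)
cv2.imwrite("pics/w1.png",p[:,:,::-1])
W=cloud(c,d)
top=((W[...,2]>72)&(W[...,2]<95)&(d>0)).astype(np.uint8)
n,l,s,ce=cv2.connectedComponentsWithStats(top)
for i in range(1,n):
    if s[i,4]>500: print(ce[i].round(),s[i],np.median(W[l==i][:,2]).round(1),rect(cast(c,np.argwhere(l==i)[:,::-1],83)[:,:2]))
E
```

```text
clock: 2.1
eef_pos: [522.2, 306.1, 228.7]
eef_rot: [-3.14, 0.0, 1.939]
wrist_force: [-0.6, -0.7, 1.0]
finger_gap: 94.0
finger_force: 0.0
at [522.2 306.1 228.7] 111.09 t 2.1 shift [ 2.8 -0.2 -1.3] turn [-0.0017  0.0003 -0.0054]
[391.  61.] [ 342   22   98   79 5944] 80.9 (array([560.8, 438.7]), array([45.6, 71.1]), -59.5)
[280. 195.] [ 251  153   57   85 4613] 83.8 (array([519.4, 310.5]), array([46. , 71.3]), 21.6)
[237. 323.] [ 205  301   65   36 1440] 83.4 (array([529.4, 180.2]), array([42.1, 47.7]), 81.0)
```

View pics/w1.png

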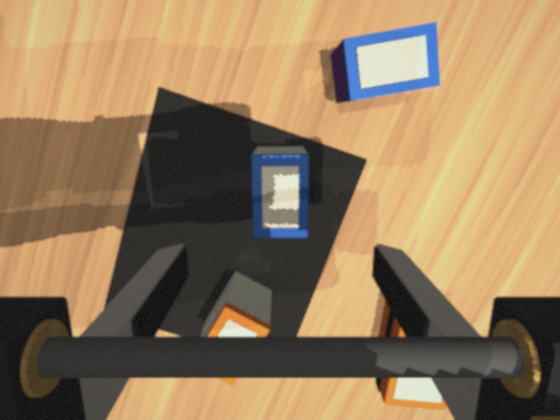

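The wrist view shows the blue box at (280,195), between the fingers' planes. This agrees with the top view to 2 mm.

```bash
python3 -m crank '[[100,2,0,0,0,0,0],[100,2,0,40,0,0,0],[100,2,0,80,0,0,0],[100,2,0,120,0,0,0],[100,2,0,150,0,0,0],[100,2,0,164,0,0,0],[100,2,0,164,0,0,0],[100,2,0,164,0,0,0]]' 25; python3 -m crank '[[40,0,0,0,0,0,0],[40,0,0,0,0,0,0],[40,0,0,0,0,0,0],[40,0,0,0,0,0,0],[40,0,0,0,0,0,0],[40,0,0,0,0,0,0]]' 25
```

```text
clock: 2.95
eef_pos: [522.5, 307.8, 67.5]
eef_rot: [3.14, -0.0, 1.937]
wrist_force: [0.4, -0.3, 1.7]
finger_gap: 93.8
finger_force: 0.0
clock: 3.55
eef_pos: [521.8, 307.8, 65.8]
eef_rot: [3.142, -0.0, 1.938]
wrist_force: [-0.7, 0.3, -0.1]
finger_gap: 49.3
finger_force: 0.0
```

```bash
python3 -m crank '[[30,0,0,0,0,0,0],[30,0,0,0,0,0,0],[30,0,0,0,0,0,0]]' 25; python3 -m crank '[[30,0,0,-10,0,0,0],[30,0,0,-25,0,0,0],[30,0,0,-45,0,0,0],[30,0,0,-50,0,0,0],[30,0,0,-50,0,0,0],[30,0,0,-50,0,0,0],[30,0,0,-50,0,0,0],[30,0,0,-50,0,0,0]]' 25
for i in 1 2 3; do python3 -m crank '[[30,0,0,0,0,0,0]]'; done
```

```text
clock: 3.85
eef_pos: [521.8, 307.7, 65.8]
eef_rot: [-3.142, -0.0, 1.938]
wrist_force: [-1.1, -0.8, 0.4]
finger_gap: 45.8
finger_force: 25.0
clock: 4.65
eef_pos: [521.6, 307.6, 115.1]
eef_rot: [-3.14, 0.0, 1.938]
wrist_force: [-0.1, -0.5, -1.7]
finger_gap: 46.3
finger_force: 25.0
clock: 4.75
eef_pos: [521.7, 307.7, 115.3]
eef_rot: [-3.141, 0.0, 1.938]
wrist_force: [-0.8, 0.1, -1.9]
finger_gap: 45.5
finger_force: 25.0
clock: 4.85
eef_pos: [521.8, 307.7, 115.5]
eef_rot: [-3.141, 0.0, 1.938]
wrist_force: [1.0, -0.3, -2.3]
finger_gap: 45.9
finger_force: 25.0
clock: 4.95
eef_pos: [521.8, 307.7, 115.6]
eef_rot: [-3.141, 0.0, 1.938]
wrist_force: [0.5, 0.6, -2.0]
finger_gap: 45.6
finger_force: 25.0
```

Blue weighs about 2 N. Setting it back down.

```bash
python3 -m crank '[[30,0,0,15,0,0,0],[30,0,0,30,0,0,0],[30,0,0,40,0,0,0],[30,0,0,46,0,0,0],[30,0,0,49,0,0,0],[30,0,0,50,0,0,0],[30,0,0,50.5,0,0,0],[30,0,0,50.5,0,0,0],[30,0,0,50.5,0,0,0]]'; python3 -m crank '[[100,0,0,0,0,0,0],[100,0,0,0,0,0,0],[100,0,0,0,0,0,0],[100,0,0,0,0,0,0],[100,0,0,0,0,0,0],[100,0,0,0,0,0,0],[100,0,0,0,0,0,0]]'
```

```text
clock: 5.85
eef_pos: [522.0, 307.8, 65.7]
eef_rot: [3.141, -0.0, 1.938]
wrist_force: [-1.1, -0.8, 1.7]
finger_gap: 45.8
finger_force: 25.0
clock: 6.55
eef_pos: [521.8, 307.7, 65.3]
eef_rot: [3.142, -0.0, 1.938]
wrist_force: [-0.0, -0.2, -0.4]
finger_gap: 93.2
finger_force: 0.0
```

```bash
python3 -m crank '[[100,0,0,-40,0,0,0],[100,0,0,-90,0,0,0],[100,0,0,-130,0,0,0],[100,0,0,-164,0,0,0],[100,0,0,-164,0,0,0]]'; python3 -c "
from h import *
go(528.5,160,230,80.7)"
```

```text
clock: 7.05
eef_pos: [523.1, 308.4, 234.6]
eef_rot: [3.134, -0.001, 1.938]
wrist_force: [-0.1, 0.2, 0.0]
finger_gap: 94.0
finger_force: 0.0
at [523.1 308.4 234.6] 111.03 t 7.05 shift [-140.5  -48.2    4.1] turn [ 0.0077 -0.003   0.5293]
```

```bash
python3 -m crank '[[100,-140,-48,0,0,0,0.529],[100,-140,-48,0,0,0,0.529],[100,-140,-48,0,0,0,0.529],[100,-140,-48,0,0,0,0.529],[100,-140,-48,0,0,0,0.529],[100,-140,-48,0,0,0,0.529],[100,-140,-48,0,0,0,0.529]]'; python3 - <<'E'
from h import *
go(528.5,160,230,80.7)
c=optics.calibration("wrist");p,d=optics.camera("wrist");np.savez("pics/w2.npz",p=p,d=d)
cv2.imwrite("pics/w2.png",p[:,:,::-1])
W=cloud(c,d)
top=((W[...,2]>72)&(W[...,2]<95)&(d>0)).astype(np.uint8)
n,l,s,ce=cv2.connectedComponentsWithStats(top)
for i in range(1,n):
    if s[i,4]>500: print(ce[i].round(),s[i],np.median(W[l==i][:,2]).round(1),rect(cast(c,np.argwhere(l==i)[:,::-1],83)[:,:2]))
E
```

```text
clock: 7.75
eef_pos: [527.1, 160.6, 228.9]
eef_rot: [-3.141, 0.0, 1.412]
wrist_force: [1.1, -0.9, 0.6]
finger_gap: 94.1
finger_force: 0.0
at [527.1 160.6 228.9] 80.9 t 7.75 shift [-0.4  1.5 -1.1] turn [-0.0005  0.0001  0.0036]
[246.  27.] [ 199    0   91   70 3876] 83.9 (array([523.4, 302.5]), array([46.1, 56.1]), 21.3)
[280. 201.] [ 252  159   57   84 4569] 83.8 (array([526.9, 160.9]), array([46.1, 71.3]), -9.4)
```

```bash
python3 -m crank '[[100,0,0,40,0,0,0],[100,0,0,80,0,0,0],[100,0,0,120,0,0,0],[100,0,0,150,0,0,0],[100,0,0,163,0,0,0],[100,0,0,163,0,0,0],[100,0,0,163,0,0,0]]' 25; python3 -m crank '[[30,0,0,0,0,0,0],[30,0,0,0,0,0,0],[30,0,0,0,0,0,0],[30,0,0,0,0,0,0],[30,0,0,0,0,0,0],[30,0,0,0,0,0,0],[30,0,0,0,0,0,0],[30,0,0,0,0,0,0],[30,0,0,0,0,0,0]]' 25;  python3 -m crank '[[30,0,0,-10,0,0,0],[30,0,0,-25,0,0,0],[30,0,0,-45,0,0,0],[30,0,0,-50,0,0,0],[30,0,0,-50,0,0,0],[30,0,0,-50,0,0,0],[30,0,0,-50,0,0,0],[30,0,0,-50,0,0,0]]' 25
for i in 1 2 3; do python3 -m crank '[[30,0,0,0,0,0,0]]'; done
```

```text
clock: 8.5
eef_pos: [527.9, 160.3, 67.5]
eef_rot: [3.14, -0.001, 1.41]
wrist_force: [-0.7, 0.7, 0.0]
finger_gap: 94.4
finger_force: 0.0
clock: 9.4
eef_pos: [527.3, 159.8, 66.3]
eef_rot: [-3.142, 0.0, 1.409]
wrist_force: [0.1, -0.3, 0.7]
finger_gap: 46.0
finger_force: 25.0
clock: 10.2
eef_pos: [526.9, 159.8, 115.5]
eef_rot: [-3.14, 0.001, 1.409]
wrist_force: [-0.3, 1.0, -5.5]
finger_gap: 45.7
finger_force: 25.0
clock: 10.3
eef_pos: [527.1, 159.8, 115.8]
eef_rot: [-3.141, 0.0, 1.409]
wrist_force: [0.4, 0.3, -5.0]
finger_gap: 45.7
finger_force: 25.0
clock: 10.4
eef_pos: [527.2, 159.8, 116.0]
eef_rot: [-3.141, 0.0, 1.409]
wrist_force: [0.1, 0.7, -5.3]
finger_gap: 45.7
finger_force: 25.0
clock: 10.5
eef_pos: [527.2, 159.8, 116.2]
eef_rot: [-3.142, 0.0, 1.409]
wrist_force: [-0.8, 0.1, -6.2]
finger_gap: 45.8
finger_force: 25.0
```

Orange weighs about 5.5 N against blue's 2 N, so orange goes in the carrier. I'll raise it, move beside the carrier and look.

```bash
python3 -c "
from h import *
go(562,-330,200,102)"
```

```text
at [527.2 159.8 116.2] 80.72 t 10.5 shift [-477.8  113.3  -83.8] turn [-1.000e-04  0.000e+00 -3.714e-01]
```

```bash
python3 -m crank '[[30,0,0,-20,0,0,0],[30,0,0,-50,0,0,0],[30,-15,4,-80,0,0,-0.01],[30,-45,11,-84,0,0,-0.04],[30,-85,20,-84,0,0,-0.07],[30,-125,30,-84,0,0,-0.1],[30,-165,39,-84,0,0,-0.13],[30,-205,49,-84,0,0,-0.16],[30,-245,58,-84,0,0,-0.19],[30,-285,68,-84,0,0,-0.22]]'; python3 -m crank '[[30,-40,9,0,0,0,-0.03],[30,-80,18,0,0,0,-0.06],[30,-120,28,0,0,0,-0.09],[30,-150,35,0,0,0,-0.12],[30,-160,38,0,0,0,-0.14],[30,-165,39,0,0,0,-0.15],[30,-165,39,0,0,0,-0.15],[30,-165,39,0,0,0,-0.15],[30,-165,39,0,0,0,-0.15]]'
python3 - <<'E'
from h import *
go(540,-222,200,102)
c=optics.calibration("wrist");p,d=optics.camera("wrist");np.savez("pics/w3.npz",p=p,d=d)
cv2.imwrite("pics/w3.png",p[:,:,::-1])
hsv=cv2.cvtColor(p,cv2.COLOR_RGB2HSV)
g=cv2.inRange(hsv,(60,60,40),(95,255,255)); n,l,s,ce=cv2.connectedComponentsWithStats(g)
i=1+s[1:,4].argmax(); print("green",ce[i],s[i],rect(cast(c,np.argwhere(l==i)[:,::-1],6)[:,:2]))
E
```

```text
clock: 11.5
eef_pos: [548.2, -134.1, 200.3]
eef_rot: [3.141, -0.0, 1.63]
wrist_force: [-0.3, 1.0, -6.3]
finger_gap: 45.3
finger_force: 25.0
clock: 12.4
eef_pos: [597.0, -294.0, 200.5]
eef_rot: [3.141, 0.0, 1.779]
wrist_force: [-0.3, 0.3, -5.5]
finger_gap: 46.0
finger_force: 25.0
at [ 597.  -294.   200.5] 101.95 t 12.4 shift [ 82.2 -40.8   0.5] turn [ 0.0001  0.     -0.0008]
green [234.81308411  95.69819086] [  160    29   140   140 11663] (array([ 537. , -222.8]), array([120.7, 121.5]), -78.0)
```

View pics/w3.png

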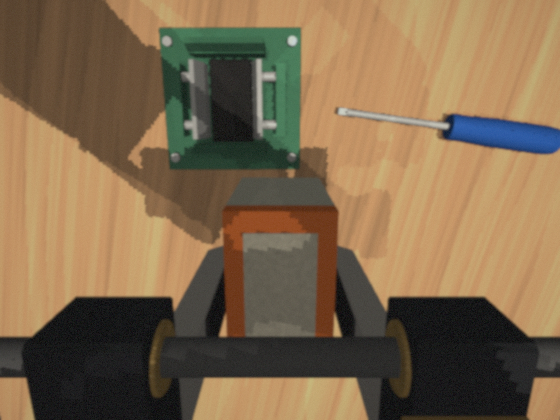

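The wrist view shows the orange box held straight at (280,270). The carrier is in full view at (160–300, 28–168), with its cheeks at left and right and screws near (167,41), (292,41), (175,158) and (292,158). I'll check the carrier centre from the cheeks and the screws.

```bash
python3 - <<'E'
from h import *
def screws(name,f,pred,z):
    c=optics.calibration(name);p,d=f["p"],f["d"];h=cv2.cvtColor(p,cv2.COLOR_RGB2HSV);out=[]
    for u,v in pred:
        m=np.zeros(d.shape,bool);m[v-8:v+9,u-8:u+9]=1
        m&=(h[...,1]<90)&(h[...,2]>110); out.append(np.argwhere(m)[:,::-1].mean(0))
    q=cast(c,out,z)[:,:2]; print(np.round(out,1).tolist(),q.round(1).tolist(),"ctr",q.mean(0).round(1))
f=np.load("pics/w3.npz");screws("wrist",f,[(167,41),(292,41),(175,158),(292,158)],8)
a=np.radians(12);ex=np.array([np.cos(a),np.sin(a)]);ey=np.array([-np.sin(a),np.cos(a)])
for n,fn in(("wrist","w3"),("top","top0")):
    f=np.load(f"pics/{fn}.npz");c=optics.calibration(n);W=cloud(c,f["d"]);
    r=W[...,:2]-[538.5,-222.5];X,Y,Z=r@ex,r@ey,W[...,2]
    k=(abs(X)<70)&(abs(Y)<70)&(f["d"]>0)
    for lo,hi in((39,50),(28,39)):
        m=k&(Z>lo)&(Z<hi)
        for nm,q in(("x-",m&(X<-15)&(abs(Y)<25)),("x+",m&(X>15)&(abs(Y)<25)),("y-",m&(Y<-25)&(abs(X)<20)),("y+",m&(Y>25)&(abs(X)<20))):
            v=X if nm[0]=="x" else Y
            if q.sum()>8: print(n,lo,nm,q.sum(),np.percentile(v[q],[2,50,98]).round(1),np.median(Z[q]).round(1))
E
```

```text
[[165.2, 40.6], [293.6, 40.3], [173.8, 154.4], [292.3, 153.8]] [[471.9, -184.8], [580.7, -161.6], [492.7, -280.7], [600.7, -257.3]] ctr [ 536.5 -221.1]
wrist 39 x- 511 [-30.5 -27.2 -25.1] 43.9
wrist 39 x+ 407 [21.6 24.4 26.8] 44.3
wrist 39 y- 470 [-46.6 -42.9 -39.4] 44.2
wrist 39 y+ 593 [39.9 43.2 47.2] 44.2
wrist 28 x- 835 [-49.4 -42.3 -22.2] 29.5
wrist 28 x+ 608 [18.7 40.4 45.5] 29.1
wrist 28 y- 205 [-39.6 -37.5 -27.5] 35.3
wrist 28 y+ 280 [28.8 38.3 40.1] 35.5
top 39 x- 58 [-28.  -25.4 -22.7] 43.1
top 39 x+ 53 [24.2 26.7 29.2] 42.7
top 39 y- 74 [-48.2 -43.  -39. ] 42.1
top 39 y+ 54 [40.2 44.3 47. ] 43.5
top 28 x- 74 [-46.9 -22.9 -19.7] 30.3
top 28 x+ 69 [21.1 41.1 47.8] 29.9
top 28 y- 62 [-41.4 -39.2 -36.2] 33.8
top 28 y+ 28 [36.4 43.6 45.3] 33.5
```

```bash
python3 - <<'E'
from h import *
f=np.load("pics/w3.npz");p,d=f["p"],f["d"];c=optics.calibration("wrist");s=manip.read_state()
W=cloud(c,d);R=Ro.from_euler("xyz",s["eef_rot"]);L=R.inv().apply((W-s["eef_pos"]).reshape(-1,3)).reshape(W.shape)
h=cv2.cvtColor(p,cv2.COLOR_RGB2HSV)
m=(d>0)&(L[...,2]<-10)&(L[...,2]>-25)&(h[...,2]>0);m[:195]=0;m[330:]=0;m[:,:200]=0;m[:,360:]=0
print("lid z",np.median(L[m][:,2]),m.sum())
zl=s["eef_pos"][2]-np.median(L[m][:,2])
q=R.inv().apply(cast(c,np.argwhere(m)[:,::-1],zl)-s["eef_pos"])
print("tool x max",np.percentile(q[:,0],[99,99.8]))
# tool y edges for rows ahead of fingers (x>12)
k=q[:,0]>14; print("tool y edges",np.percentile(q[k,1],[.5,50,99.5]))
print("calib wrist R tool", (R.inv().as_matrix()@c["R"].T).round(3), R.inv().apply(-c["R"].T@c["t"]-s["eef_pos"]).round(1))
go(537,-222.5,200,102)
E
```

```text
lid z -17.54397183412973 14709
tool x max [36.41050551 37.04261386]
tool y edges [-23.41578343  -0.93778339  22.00504585]
calib wrist R tool [[-0.    -0.968 -0.252]
 [ 1.    -0.     0.001]
 [-0.001 -0.252  0.968]] [  72.7   -0.7 -161.1]
at [ 597.  -294.1  200.6] 101.95 t 12.45 shift [ 82.5 -43.8   0.5] turn [ 0.0002  0.0001 -0.0009]
```

```bash
python3 -c "
from h import *
go(537.9,-223.5,200,102)"
```

```text
at [ 597.  -294.1  200.6] 101.95 t 12.45 shift [ 81.3 -43.2   0.5] turn [ 0.0002  0.0001 -0.0009]
```

```bash
python3 -m crank '[[30,25,-13,0,0,0,0],[30,55,-29,0,0,0,-0.001],[30,75,-40,0,0,0,-0.001],[30,81.3,-43.2,0,0,0,-0.001],[30,81.3,-43.2,20,0,0,-0.001],[30,81.3,-43.2,45,0,0,-0.001],[30,81.3,-43.2,65,0,0,-0.001],[30,81.3,-43.2,75,0,0,-0.001],[30,81.3,-43.2,75,0,0,-0.001],[30,81.3,-43.2,75,0,0,-0.001]]'; python3 - <<'E'
from h import *
go(537.9,-223.5,125,102)
for n in("top","side","wrist"):
    p,d=optics.camera(n); np.savez(f"pics/{n}4.npz",p=p,d=d)
    if n=="wrist": cv2.imwrite("pics/w4.png",p[:,:,::-1])
    else:
        x,y=(375,150) if n=="top" else (270,50)
        cv2.imwrite(f"pics/{n}4.png",cv2.resize(p[y:y+130,x:x+130,::-1],None,fx=4.5,fy=4.5,interpolation=cv2.INTER_CUBIC))
E
```

```text
clock: 13.45
eef_pos: [538.4, -224.5, 126.2]
eef_rot: [3.141, 0.001, 1.78]
wrist_force: [-0.6, -0.4, -4.9]
finger_gap: 45.8
finger_force: 25.0
at [ 538.4 -224.5  126.2] 101.97 t 13.45 shift [ 1.1 -0.3  1.2] turn [ 0.001   0.0008 -0.0005]
```

View pics/w4.png

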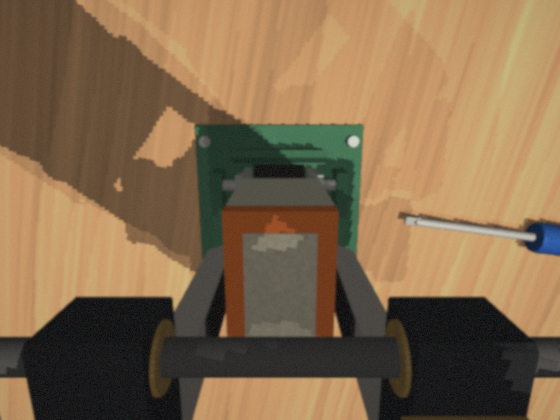

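View pics/side4.png

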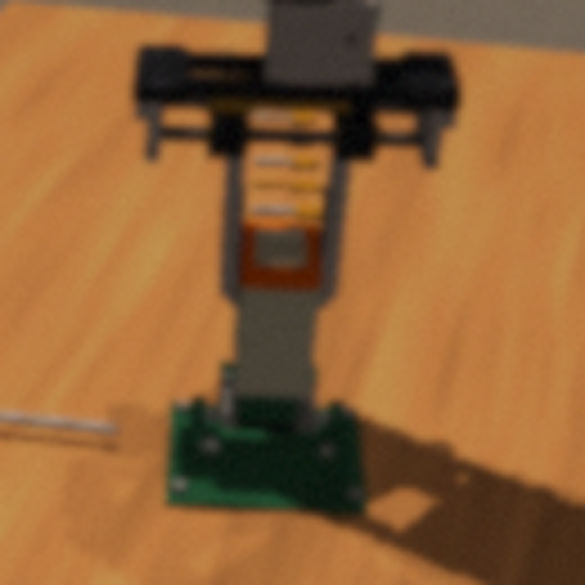

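The wrist view shows the lid centred at column 280, the carrier's screws at 205/354 (centre 279.5) and its edges at 196/362 (centre 279), so it is centred across the cheeks. The side view shows the box above the pocket. I'll check the fore-aft offset from the carrier's far edge, at row ~124.

```bash
python3 - <<'E'
from h import *
c=optics.calibration("wrist");s=manip.read_state();R=Ro.from_euler("xyz",s["eef_rot"])
f=np.load("pics/wrist4.npz");p=f["p"];h=cv2.cvtColor(p,cv2.COLOR_RGB2HSV)
g=cv2.inRange(h,(60,60,30),(95,255,255))
rows=[np.flatnonzero(g[:,u])[0] for u in range(210,350,5)]
cols=[(np.flatnonzero(g[v])[0],np.flatnonzero(g[v])[-1]) for v in range(145,240,10)]
L=lambda uv,z:R.inv().apply(cast(c,uv,z)-s["eef_pos"])
e=L([[u,r-.5] for u,r in zip(range(210,350,5),rows)],6)
print("far edge tool x",np.median(e[:,0]),"slope",np.polyfit(e[:,1],e[:,0],1)[0])
print("side edges tool y",np.median(L([[a-.5,v] for (a,b),v in zip(cols,range(145,240,10))],6)[:,1]),np.median(L([[b+.5,v] for (a,b),v in zip(cols,range(145,240,10))],6)[:,1]))
print(s["eef_pos"],s["eef_rot"])
E
```

```text
far edge tool x 63.455175007242204 slope 0.002026695608883992
side edges tool y -61.73761112574808 59.13752212247721
[ 538.29765182 -224.4964917   126.37656372] [3.14019972e+00 1.10770587e-03 1.77972994e+00]
```

Both offsets are within about 0.5 mm. Descending gently.

```bash
python3 -m crank '[[30,0,-0.3,6,0,0,0],[30,0,-0.3,12,0,0,0],[30,0,-0.3,16,0,0,0],[30,0,-0.3,18,0,0,0],[30,0,-0.3,20,0,0,0],[30,0,-0.3,22,0,0,0],[30,0,-0.3,22,0,0,0]]' 40; python3 -m crank '[[30,0,0,1,0,0,0],[30,0,0,2,0,0,0],[30,0,0,3,0,0,0],[30,0,0,4,0,0,0],[30,0,0,5,0,0,0]]';python3 -m crank '[[30,0,0,1,0,0,0],[30,0,0,2,0,0,0],[30,0,0,3,0,0,0],[30,0,0,4,0,0,0],[30,0,0,5,0,0,0]]'
```

```text
clock: 14.3
eef_pos: [537.5, -224.2, 103.0]
eef_rot: [-3.141, -0.0, 1.78]
wrist_force: [-1.0, 0.4, -5.8]
finger_gap: 46.0
finger_force: 40.0
clock: 14.8
eef_pos: [537.9, -224.4, 98.9]
eef_rot: [3.141, 0.001, 1.78]
wrist_force: [-0.4, 0.5, 2.9]
finger_gap: 45.8
finger_force: 40.0
clock: 15.3
eef_pos: [538.0, -224.2, 94.6]
eef_rot: [3.14, 0.001, 1.78]
wrist_force: [-1.3, 2.3, 5.8]
finger_gap: 45.8
finger_force: 40.0
```

```bash
for i in 1 2; do python3 -m crank '[[30,0,0,1,0,0,0],[30,0,0,2,0,0,0],[30,0,0,3,0,0,0],[30,0,0,4,0,0,0],[30,0,0,5,0,0,0]]';done;python3 -m crank '[[30,0,0,1,0,0,0],[30,0,0,2,0,0,0],[30,0,0,3,0,0,0],[30,0,0,4,0,0,0],[30,0,0,5,0,0,0]]'
```

```text
clock: 15.8
eef_pos: [538.0, -224.2, 89.2]
eef_rot: [3.14, 0.0, 1.78]
wrist_force: [-0.6, 1.9, 8.4]
finger_gap: 45.7
finger_force: 40.0
clock: 16.3
eef_pos: [537.5, -224.3, 83.2]
eef_rot: [3.142, -0.0, 1.78]
wrist_force: [0.1, 2.2, 2.7]
finger_gap: 45.6
finger_force: 40.0
clock: 16.8
eef_pos: [537.6, -224.3, 78.2]
eef_rot: [3.142, -0.0, 1.78]
wrist_force: [-1.0, 2.3, 3.3]
finger_gap: 45.6
finger_force: 40.0
```

Past the flare, sliding at about +3 N. The floor is expected at TCP ≈ 69, so I'll use smaller steps there.

```bash
python3 -m crank '[[30,0,0,1,0,0,0],[30,0,0,2,0,0,0],[30,0,0,3,0,0,0],[30,0,0,4,0,0,0],[30,0,0,5,0,0,0],[30,0,0,6,0,0,0],[30,0,0,6,0,0,0]]'; for i in 1 2 3; do python3 -m crank '[[30,0,0,0.4,0,0,0],[30,0,0,0.8,0,0,0],[30,0,0,0.8,0,0,0]]';done
```

```text
clock: 17.5
eef_pos: [537.5, -224.3, 72.0]
eef_rot: [-3.141, -0.0, 1.78]
wrist_force: [-0.0, 1.8, 0.7]
finger_gap: 45.8
finger_force: 40.0
clock: 17.8
eef_pos: [537.5, -224.3, 71.4]
eef_rot: [-3.142, -0.0, 1.78]
wrist_force: [0.4, 1.4, 2.0]
finger_gap: 45.8
finger_force: 40.0
clock: 18.1
eef_pos: [537.6, -224.3, 70.6]
eef_rot: [3.142, 0.0, 1.78]
wrist_force: [0.4, 2.0, 2.2]
finger_gap: 45.8
finger_force: 40.0
clock: 18.4
eef_pos: [537.5, -224.3, 69.8]
eef_rot: [-3.142, -0.0, 1.78]
wrist_force: [0.7, 1.3, 2.0]
finger_gap: 46.0
finger_force: 40.0
```

```bash
for i in 1 2 3; do python3 -m crank '[[30,0,0,0.3,0,0,0],[30,0,0,0.5,0,0,0],[30,0,0,0.5,0,0,0]]' | grep -E "pos|wrist"; done
```

```text
eef_pos: [537.5, -224.3, 69.4]
wrist_force: [0.3, 2.0, 3.7]
eef_pos: [537.6, -224.4, 69.4]
wrist_force: [-1.8, 3.1, 8.7]
eef_pos: [537.6, -224.4, 69.3]
wrist_force: [-3.8, 3.5, 14.2]
```

Floor contact is at TCP 69.4, as expected. Letting go and retreating.

```bash
python3 -m crank '[[70,0,0,-0.5,0,0,0],[100,0,0,-0.5,0,0,0],[100,0,0,-0.5,0,0,0],[100,0,0,-0.5,0,0,0],[100,0,0,-0.5,0,0,0],[100,0,0,-0.5,0,0,0]]'; python3 -m crank '[[100,0,0,-20,0,0,0],[100,0,0,-60,0,0,0],[100,0,0,-100,0,0,0],[100,0,0,-140,0,0,0],[100,-40,0,-150,0,0,0],[100,-80,0,-150,0,0,0],[100,-80,0,-150,0,0,0],[100,-80,0,-150,0,0,0]]'; python3 - <<'E'
from h import *
for n in("wrist","top"):
    c=optics.calibration(n);p,d=optics.camera(n)
    cv2.imwrite(f"pics/{n}5.png",p[:,:,::-1])
    W=cloud(c,d);top=((W[...,2]>72)&(W[...,2]<100)&(d>0)).astype(np.uint8)
    if n=="top":top[300:]=0
    k,l,s,ce=cv2.connectedComponentsWithStats(top)
    for i in range(1,k):
        if s[i,4]>500: print(n,ce[i].round(),s[i],np.median(W[l==i][:,2]).round(1),rect(cast(c,np.argwhere(l==i)[:,::-1],86)[:,:2]))
E
```

```text
clock: 19.9
eef_pos: [537.5, -224.3, 68.8]
eef_rot: [-3.141, -0.0, 1.78]
wrist_force: [0.8, -1.4, 0.3]
finger_gap: 90.0
finger_force: 0.0
clock: 20.7
eef_pos: [553.9, -302.9, 218.2]
eef_rot: [-3.141, -0.001, 1.779]
wrist_force: [-0.2, 0.6, 0.0]
finger_gap: 93.8
finger_force: 0.0
wrist [280. 100.] [ 249   52   63   98 6034] 86.9 (array([ 536.9, -224.5]), array([46.1, 69.7]), 12.0)
top [110. 211.] [ 92 191  37  41 808] 79.0 (array([562.8, 435.6]), array([47.6, 70.6]), -59.2)
top [433. 227.] [413 213  40  28 812] 85.9 (array([ 538.8, -222.2]), array([45.9, 74.8]), 11.9)
top [172. 232.] [152 216  41  33 806] 82.2 (array([521.5, 308. ]), array([46.5, 71.4]), 21.6)
```

View pics/wrist5.png

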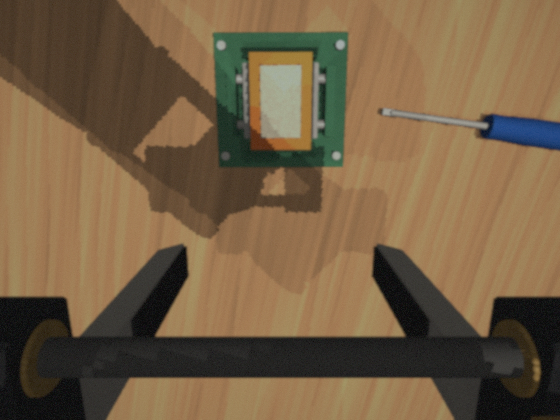

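View pics/top5.png

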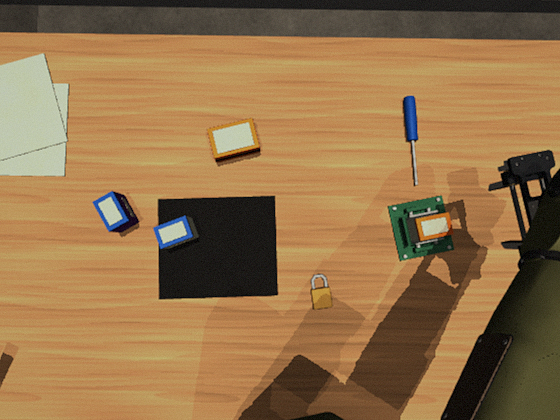

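The orange box is seated in the carrier at wrist (280,100). Its lid reads 86.9 mm against an expected 86, and the same camera read 0.8 mm high on the mat. The blue box stands on the mat at top (172,232), the bystanders have not moved and the gripper is clear.

```bash
python3 -c "
from cell import manip
print(manip.sign_off())"
```

```text
the job is handed in; nothing more can be done
None
```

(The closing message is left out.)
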